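# Seat the V-block carriage in its slideway

## Robot

A 7-joint arm with a two-finger parallel gripper is mounted at the origin on a cart in front of the work surface, level with it; the furniture and walls round the work are solid. World frame = base frame: x ahead of the robot, y to its left, z up, the work surface at z = 0. Lengths are in m, angles in rad, forces in N, time in s.
With the tool pointing down it reaches from about 0.425 to 0.925 m from the base axis. Payload 6.8 kg.
Tool frame: the origin (TCP) lies on the front face of the gripper's body, between the roots of the fingers; the fingertips stand 73 mm ahead of it and the grasp point (between the pads) lies 54 mm ahead of it (env.nose_length is the distance from the TCP to the fingertips, in m); z points along the fingers, y is the line along which they close (so a half turn about z gives the same grasp; the last joint's range is limited). The gripper opens to 85 mm and grips with 20 to 120 N. Pads are 22 mm wide; open, the fingers measure 114 mm over their backs; the gripper's body (76 mm by 85 mm) begins 54 mm behind the grasp point. The pads swing forward as they close: fully open they stand 13 mm farther back than shut.
Start: joints at [-1.327, 0.477, 0.022, 1.555, -0.011, 1.109, -0.083], TCP at [0.233, 0.634, 0.304] pointing down, gripper open.
Joint ranges: [-2.96, 2.96], [-0.34, 2.1], [-1.41, 1.46], [0.24, 2.44], [-1.37, 4.51], [0.17, 1.92], [-2.96, 2.96]. Speed limits (rad/s): [2.39, 2.39, 3.14, 3.14, 3.14, 3.14, 3.14].

## Interface

Orientations are given as a unit quaternion [w, x, y, z].
In Python, from cell import env, kin, camera, calibration, job gives the robot as it stands. The module is installed in compiled form; this text tells all that it offers. Calls block until the motion is done:
- env.reach(position, orientation): joint-space move of the TCP to a pose.
- env.movel(position, velocity=0.15, rot=None, stop_force=None): straight line of the TCP; rot=None keeps the orientation; velocity is the mean speed in m/s. With stop_force (N) it stops when the force on the tool has changed by that much, and returns True; else False.
- env.goto_joints(angles): joint-space move.
- env.grip(opening, f_grip=None): finger opening in m; f_grip is the grip in N (None keeps the last); returns when the fingers have stopped.
- env.dwell(seconds).
- kin.inverse_kinematics(position, orientation): joint angles nearest the present ones, or None.
- env.get_state(): the state.
- camera(name): name is "side" or "top" or "wrist"; returns (picture, depth): 480x640x3 uint8, blue, green, red; 480x640 float32, m along the optical axis (not along the pixel's ray), 0 where there is no reading.
- calibration(name): a dict with "fx", "fy", "cx", "cy" (pixels), "rvec" (rotation vector, rad) and "tvec" (3), from world to camera coordinates, as OpenCV has them. Camera axes: x right, y down, z forward; pixel columns grow to the right and rows downward; lengths in m; the calibration is good to about 2 mm. A picture is of the moment at which its call begins: read the wrist's pose just before it. calibration takes no time and is no camera call; for the wrist camera it gives the pose at the moment of the call.
A pose or a line that the arm cannot do raises env.PlanningError and nothing moves.
- job.job_done(): hands the job in; it is judged then, once.
The state is a dict: "time": time; "qpos": joint angles; "joint_velocities": joint speeds; "joint_torque": joint torques, N m; "tcp_pos": TCP position; "orientation": TCP orientation; "force": force on the tool from outside, world axes, zero at the start; "torque": the same for the moment, N m; "opening": finger opening in m; "gripper_force": force on a finger pad.
Only numpy, scipy, OpenCV 4.12 (cv2) and the standard library are available. Lean on these libraries where they do the work, as an engineer would, in place of code of your own. Each camera call takes 0.05 s, during which the arm holds its last target. There are 200 camera calls.

## Task

Push the carriage (the aluminium board with the V block bolted on it) along its rails until it drops flat into the locating notches. Then swing the turn button by its upright pin a quarter turn over the edge of the board so that the carriage is locked down. Push only, without lifting the carriage, and leave the screwdriver, the ring gauge and the hex key where they are.

Things in the scene. Friction and masses are not known exactly. Their poses are not given: they have to be found in the camera images.
- slideway: Fixed slideway on the bench: grey base 152 x 300 x 8 mm, two steel rails and two dark side strips along its y. Origin: centre of the underside; x across, y along the rails towards the notches, z up. Rail tops 22 mm above the bench, 33 to 57.5 mm either side of the middle; side strips from 57.5 to 73 mm, tops at 32 mm. A carriage that meets the notches drops 7 mm and stops against their ends.
- carriage: Loose carriage, about 0.8 kg: aluminium board 112 (x) x 120 (y) x 10 mm between the side strips, 1.5 mm play each side. Origin: centre of the board's underside; axes as the slideway's. It rides on four feet 7 mm tall, origin 29 mm above the bench; once the feet are in the notches, 22 mm (board top 32 mm). It starts 90 to 160 mm short of the seat and must go towards the slideway's +y; friction a few N.
- seat (a point): Point fixed on the slideway where the carriage's origin lies when it has dropped in: middle of the rails, slideway y = 75 mm, 22 mm above the bench. Notches 17 mm long take feet 12 mm long (2.5 mm play each way): two in the rails' inner halves at slideway y = 123 mm for the leading feet, two in the outer halves at y = 27 mm for the trailing feet.
- turn_button (a joint): Angle of the turn button (rad), a 13 x 6 mm steel bar on top of the -x side strip. At 0 it points along the slideway's -y over the strip, just clear of the board; it turns counter-clockwise seen from above, 1.57 is along +x over the board (stop at 1.6). Starts swung outward at -0.35 to -0.05, stays where left, about 1 N at the pin. Underside 33.5 mm above the bench: it passes only over a dropped board.
- pin_top (a point): Top centre of the black upright pin on the turn button, 34 mm from the pivot; pin 12 mm diameter, from 40 to 70 mm above the bench. Push the pin sideways round the pivot; room for a finger all round.
- pivot (a point): Pivot of the turn button at the top of its hub (15 mm diameter, 42 mm above the bench); at slideway x = -66 mm, y = 75 mm.
- screwdriver: Red-handled screwdriver, 21 x 120 x 20 mm, lying in front of the slideway (robot's side); origin at the centre of its underside. Bystander.
- ring_gauge: Steel ring, 39 mm across, 17 mm tall, standing in front of the slideway; origin at the centre of its underside. Bystander.
- hex_key: Black hex key, 31 x 93 x 7 mm, lying behind the slideway; origin at the centre of its underside. Bystander.
- vblock_face (a point): Middle of the -y face of the steel V block bolted on the carriage, a good place to push; it lies 23 mm above the board's top. V block 44 (x) x 44 (y) x 35 mm, its middle at carriage x = +22 mm, y = 0, foot on the board's top; its y faces are upright.

How it is judged:
By the outcome, as a careful person would: the job done as asked, in the order asked, and still so for the second after the job is handed in, with the robot touching nothing.
It also fails if it takes over 42 s, if anything falls off the work surface, if the arm or the gripper's body presses on something with over 40 N, if the wrist force passes 120 N, or if a joint passes its speed limit or range.

## Working session

There is one attempt and no reset: what is moved stays moved. The work goes in short steps, each a Python script; the robot and the scene stay as the last script left them, time stands still between calls to the robot, and variables do not carry over. Pictures are saved under pics/ and viewed, at most 10 in all, crops included, and the job is handed in when it is done.

```bash
mkdir -p pics; cat > h.py <<'E'
import numpy as np, cv2
from cell import env, kin, camera, calibration, job
def snap(name,fn):
    c=calibration(name); p,d=camera(name); cv2.imwrite('pics/'+fn+'.png',p); np.savez('pics/'+fn+'.npz',d=d,**{k:np.array(c[k]) for k in c}); return p,d,c
def load(fn):
    z=np.load('pics/'+fn+'.npz'); return z
def px2w(z,u,v,h=None):
    R=cv2.Rodrigues(np.array(z['rvec'],float))[0]; t=np.array(z['tvec'],float).ravel()
    r=np.array([(u-z['cx'])/z['fx'],(v-z['cy'])/z['fy'],1.0])
    o=-R.T@t; w=R.T@r
    s=float(z['d'][int(round(v)),int(round(u))]) if h is None else (h-o[2])/w[2]
    return o+s*w
E
python3 - <<'E'
from h import *
snap('top','top0');snap('side','side0')
for n in('top','side'):
    c=calibration(n);R=cv2.Rodrigues(np.array(c['rvec'],float))[0];print(n,-R.T@np.array(c['tvec']).ravel(),c['fx'])
print(env.get_state()['time'],env.get_state()['orientation'])
E
```

```text
top [0.42507596 0.08506295 0.92995206] 581.9943776462761
side [ 0.36994976 -0.58835462  0.52474956] 439.60496275058404
0.1 [-7.51682466e-05  1.74977463e-01  9.84572079e-01 -8.38678468e-04]
```

View pics/top0.png

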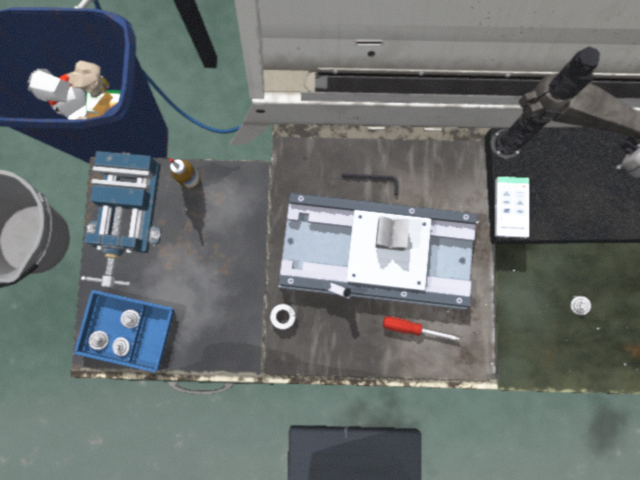

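View pics/side0.png

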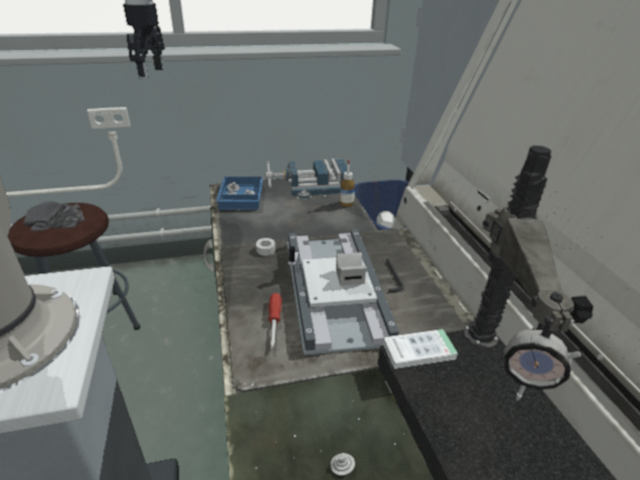

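The top view shows the slideway at about (380,250), with +y towards image left (world +y). The carriage board spans (348–430, 210–290), the V block is at (393,233), and the pin and button are near (342,290) on the near strip. I'll enlarge the crop to read corners.

```bash
python3 - <<'E'
from h import *
p=cv2.imread('pics/top0.png')[180:320,270:490]
cv2.imwrite('pics/c1.png',cv2.resize(p,(792,504),interpolation=cv2.INTER_CUBIC))
E
```

```text
(no output)
```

View pics/c1.png

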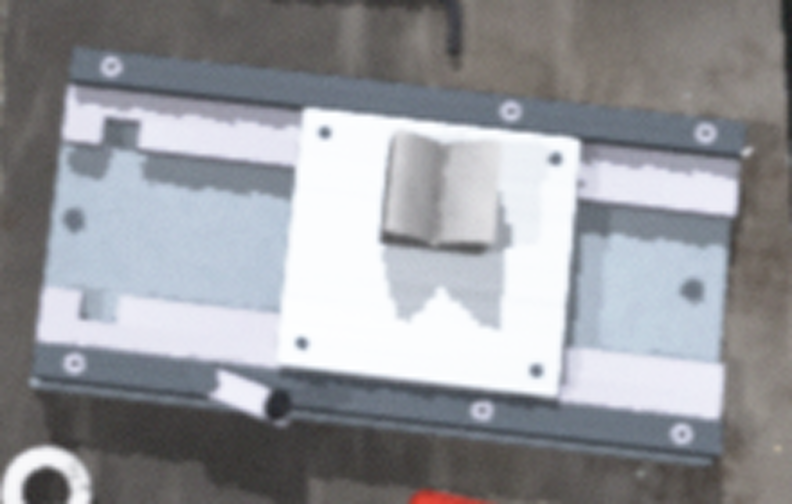

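The crop shows the strip corners at (73,47), (748,122), (718,456), (35,380). The board corners are at (303,107), (581,140), (556,398), (277,366), the pin top is at about (280,402) and the hub at about (228,386).

```bash
cat >> h.py <<'E'
def crop(z,u,v,h): return px2w(z,270+(u+.5)/3.6-.5,180+(v+.5)/3.6-.5,h)
def s2w(S,x,y):  # S=(ox,oy,a): slideway y axis direction angle a
    ox,oy,a=S; Y=np.array([np.cos(a),np.sin(a)]); X=np.array([Y[1],-Y[0]]); return np.array([ox,oy])+x*X+y*Y
def w2s(S,p):
    ox,oy,a=S; Y=np.array([np.cos(a),np.sin(a)]); X=np.array([Y[1],-Y[0]]); d=np.array(p)[:2]-S[:2]; return np.array([d@X,d@Y])
E
python3 - <<'E'
from h import *
from scipy.optimize import least_squares
z=load('top0')
def fit(obs,mod):
    W=np.array([o[:2] for o in obs])
    f=lambda S:(np.array([s2w(S,*m) for m in mod])-W).ravel()
    r=least_squares(f,[*W.mean(0),1.5]);print(r.x,np.round(r.fun*1e3,1));return r.x
S=fit([crop(z,*c,.032) for c in[(73,47),(748,122),(718,456),(35,380)]],[(.073,.15),(.073,-.15),(-.073,-.15),(-.073,.15)])
C=fit([crop(z,*c,.039) for c in[(303,107),(581,140),(556,398),(277,366)]],[(.056,.06),(.056,-.06),(-.056,-.06),(-.056,.06)])
print('carr in s',w2s(S,C))
P=crop(z,280,402,.07);print('pin',P,w2s(S,P)); H=crop(z,228,386,.042);print('hub',H,w2s(S,H))
pv=s2w(S,-.066,.075);print('pivot model',pv,'pin dist',np.linalg.norm(P[:2]-pv))
for n,u,v in[('ring',283,317),('sdl',384,322),('sdr',460,340)]: print(n,px2w(z,u,v,.01))
np.save('S.npy',S)
E
```

```text
[0.5556503  0.00764478 1.48091182] [-0.4  1.9 -0.1 -1.7 -0.4 -3.7  1.   3.5]
[ 0.55392191 -0.00762993  1.47768256] [-0.7 -0.5  0.   0.3  0.2 -0.4  0.5  0.6]
carr in s [-0.0003503  -0.01536819]
pin [0.48576462 0.05618492 0.07      ] [-0.07396069  0.04207101]
hub [0.49398985 0.07737407 0.042     ] [-0.06767068  0.06391294]
pivot model [0.496649  0.0882664] pin dist 0.03387758878523769
ring [0.44733327 0.15450233 0.01      ]
sdl [ 0.44341266 -0.00381316  0.01      ]
sdr [ 0.41857054 -0.12191481  0.01      ]
```

```bash
cat >> h.py <<'E'
from scipy.spatial.transform import Rotation as Ro
def quat(ax):  # tool down, tool x at world angle ax
    x=np.array([np.cos(ax),np.sin(ax),0]);z=np.array([0,0,-1.]);y=np.cross(z,x)
    q=Ro.from_matrix(np.c_[x,y,z]).as_quat(); return [q[3],q[0],q[1],q[2]]
S=None
try: S=np.load('S.npy')
except OSError: pass
E
python3 - <<'E'
from h import *
print(env.nose_length); z=load('top0')
for u,v in[(122,133),(98,305)]: print('notch',w2s(S,crop(z,u,v,.022)))
q=quat(S[2]+np.pi/2)   # tool y along -?; either way along rails
env.grip(0.0); print(env.nose_length, env.get_state()['opening'])
p=s2w(S,.022,-.075)
env.reach([*p,.20],q); env.movel([*p,.123],.12)
s=env.get_state();print(s['time'],s['tcp_pos'],s['force'],s['qpos'])
p,_,_=snap('side','side1'); snap('wrist','wr1')
cv2.imwrite('pics/c2.png',cv2.resize(p[160:360,240:440],(600,600),interpolation=cv2.INTER_CUBIC))
# feasibility of pin orientation
pv=s2w(S,-.066,.075)
for a in (0,np.pi):
    k=kin.inverse_kinematics([*(pv-.02),.123],quat(S[2]-np.pi/2+.66+a));print(a,k)
E
```

```text
0.0726
notch [0.0396693  0.12275168]
notch [-0.03741199  0.1241149 ]
0.0726 8.21340292334849e-05
4.4333 [ 0.5712309  -0.06915542  0.12344748] [-0.45878509  0.30858854 -0.01080764] [-0.31198099  0.58519975  0.42789648  1.95592142 -0.37439224  0.67710907
  1.82915595]
0 [-1.06018132  0.74517994  1.07660354  2.19666179 -0.97212949  0.80762494
 -0.3306705 ]
3.141592653589793 [-0.49225202  0.44699402  0.26899338  2.16552009 -0.22011182  0.55405689
  2.08032864]
```

View pics/c2.png

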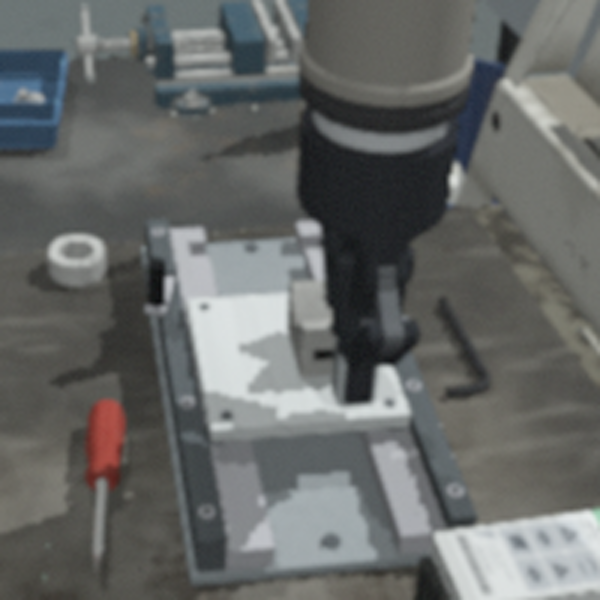

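The picture shows the closed fingertips just over the board behind the V block's -y face, at about (360,400). The notch check agrees with the slideway frame to about 1 mm, so I'll push.

```bash
python3 - <<'E'
from h import *
def st(m):
    s=env.get_state();print(m,round(s['time'],2),w2s(S,s['tcp_pos']).round(4),s['force'].round(1) if hasattr(s['force'],'round') else s['force'])
z=.123
hit=env.movel([*s2w(S,.022,.030),z],.06,stop_force=12);st(hit)
if not hit:
    hit=env.movel([*s2w(S,.022,.048),z],.025,stop_force=12);st(hit)
p,d,c=snap('top','top2')
snap('side','side2')
cv2.imwrite('pics/c3.png',cv2.resize(p[180:320,270:490],(792,504),interpolation=cv2.INTER_CUBIC))
E
```

```text
False 6.43 [0.0225 0.0293] [ 2.7 -4.  -2.2]
True 6.97 [0.0218 0.0394] [-0.4 -1.   0.7]
```

```bash
python3 - <<'E'
from h import *
a=cv2.imread('pics/c3.png'); b=cv2.resize(cv2.imread('pics/side2.png')[200:380,270:430],(533,600),interpolation=cv2.INTER_CUBIC)
a=cv2.resize(a,(533,339)); o=np.hstack([b[:, :400],cv2.resize(a,(400,254)).__class__(0) if 0 else np.vstack([cv2.resize(a,(400,254)),np.zeros((346,400,3),np.uint8)])])
cv2.imwrite('pics/c4.png',o)
E
```

```text
(no output)
```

View pics/c4.png

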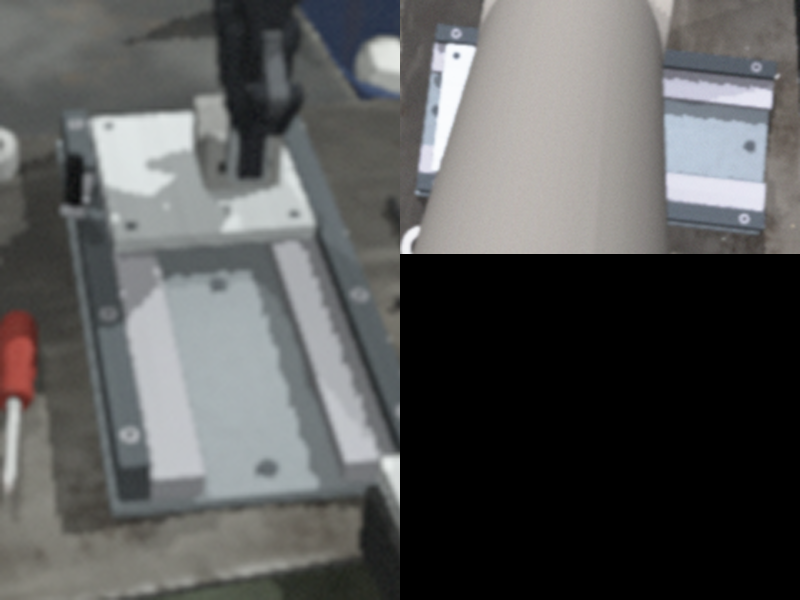

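```bash
python3 - <<'E'
from h import *
def st(m):
    s=env.get_state();print(m,round(s['time'],2),w2s(S,s['tcp_pos']).round(4),np.round(s['force'],1))
env.movel([*s2w(S,.022,.020),.123],.1)
env.movel([*s2w(S,.022,.020),.165],.15)
p,d,c=snap('side','side3'); z=load('side3')
print('board h',[px2w(z,u,v)[2].round(4) for u,v in[(308,240),(312,262),(320,266),(345,265),(355,262)]],
 'strip',[px2w(z,u,v)[2].round(4) for u,v in[(303,293),(307,320),(375,285)]])
q=quat(S[2]+np.pi/2+.66)
n=np.array([np.cos(.66),np.sin(.66)]); th0=-.24
fin=lambda th,off: np.array([-.066,.075])+.034*np.array([np.sin(th),-np.cos(th)])-n*off
a=s2w(S,*fin(th0,.034))
env.movel([*a,.165],.15,rot=q);st('over')
if env.movel([*a,.121],.12,stop_force=8): st('HIT')
st('down')
p,d,c=snap('side','side4'); p2,_,_=snap('top','top4')
o=np.hstack([cv2.resize(p[190:310,250:370],(400,400),interpolation=3),cv2.resize(p2[220:340,270:390],(400,400),interpolation=3)])
cv2.imwrite('pics/c5.png',o)
E
```

```text
board h [np.float64(0.0329), np.float64(0.032), np.float64(0.0311), np.float64(0.0333), np.float64(0.0323)] strip [np.float64(0.0345), np.float64(0.034), np.float64(0.0347)]
over 8.86 [-0.1002  0.0212] [0.4 0.7 0.3]
down 9.38 [-0.1006  0.021 ] [-0.3  0.   0.3]
```

View pics/c5.png

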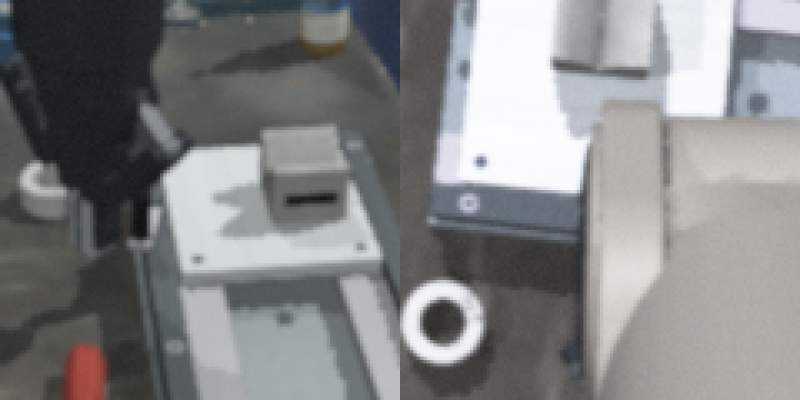

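The board top reads 32–33 mm, so the carriage has dropped flat. The closed finger at (95,230) stands just outside the pin at (145,215), so I'll sweep the arc.

```bash
python3 - <<'E'
from h import *
def st(m):
    s=env.get_state();print(m,round(s['time'],2),w2s(S,s['tcp_pos']).round(4),np.round(s['force'],1))
n=np.array([np.cos(.66),np.sin(.66)])
fin=lambda th,off: np.array([-.066,.075])+.034*np.array([np.sin(th),-np.cos(th)])-n*off
for th in np.linspace(-.24,1.5,9):
    h=env.movel([*s2w(S,*fin(th,.016)),.121],.05,stop_force=15);st((round(th,2),h))
    if h: break
else:
    f=fin(1.5,.016)
    h=env.movel([*s2w(S,f[0],f[1]+.008),.121],.02,stop_force=7);st(h)
p,d,c=snap('side','side5')
cv2.imwrite('pics/c6.png',cv2.resize(p[190:310,250:370],(600,600),interpolation=3))
E
```

```text
(np.float64(-0.24), False) 9.98 [-0.0866  0.0314] [-2.4 -4.8  2.4]
(np.float64(-0.02), False) 10.28 [-0.0791  0.0307] [-1.7 -3.8  0.4]
(np.float64(0.2), False) 10.58 [-0.0715  0.0327] [-0.4 -0.6 -0.4]
(np.float64(0.41), False) 10.88 [-0.0644  0.0347] [ 0.7 -0.7  0.3]
(np.float64(0.63), False) 11.18 [-0.0581  0.0382] [0.  0.5 0.4]
(np.float64(0.85), False) 11.48 [-0.0528  0.0432] [-0.   0.3 -0.2]
(np.float64(1.06), False) 11.78 [-0.0486  0.0493] [-0.5  0.5 -0.5]
(np.float64(1.28), False) 12.08 [-0.0458  0.0561] [-0.3 -0.   0.8]
(np.float64(1.5), False) 12.38 [-0.0446  0.0634] [ 0.5 -0.1 -0.2]
True 12.68 [-0.0458  0.0653] [-0.5  0.4  0.2]
```

View pics/c6.png

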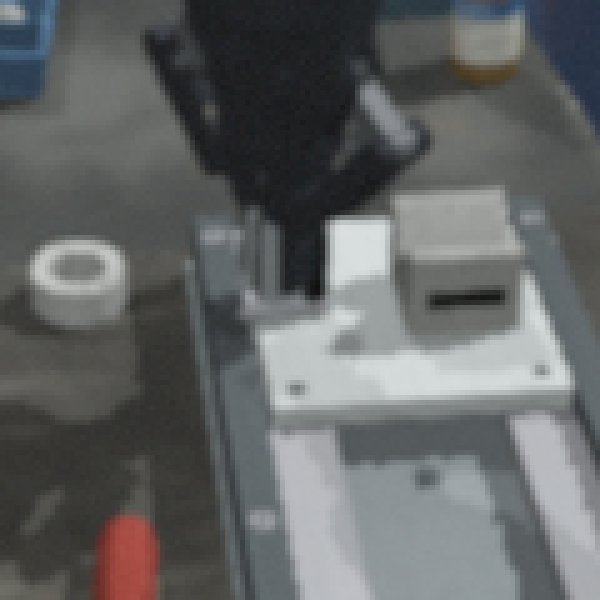

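The button looks only partly swung, with the bar end near (320,300), and the finger seems to have slipped past the pin. I'll lift straight up and look.

```bash
python3 - <<'E'
from h import *
s=env.get_state();t=s['tcp_pos']
env.movel([t[0],t[1],.165],.15)
env.movel([*s2w(S,-.03,-.08),.2],.2)
p,d,c=snap('top','top7');p2,_,_=snap('side','side7')
o=np.hstack([cv2.resize(p2[200:290,270:360],(400,400),interpolation=3),cv2.resize(p[210:310,290:390],(400,400),interpolation=3)])
cv2.imwrite('pics/c7.png',o);print(env.get_state()['time'])
E
```

```text
14.1833
```

View pics/c7.png

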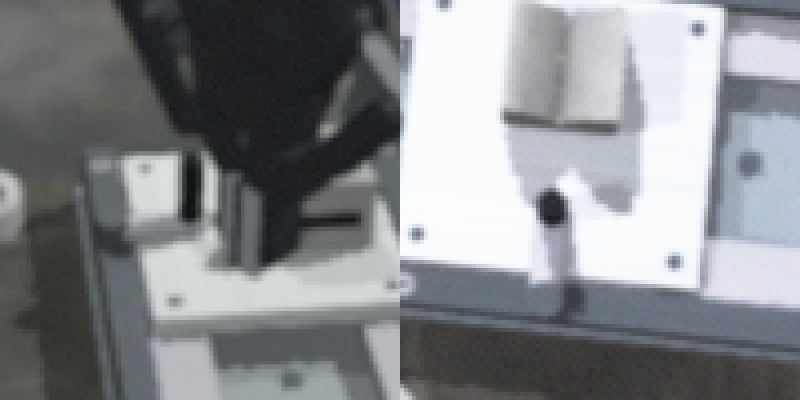

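The top view shows the bar lying straight across the board edge, with the pin top at about (328,261) in the full image. I'll compute the angle and check the board and bystanders numerically.

```bash
python3 - <<'E'
from h import *
z=load('top7')
P=px2w(z,290+152.5/4-.5,210+205.5/4-.5,.07); d=w2s(S,P)-[-.066,.075]; print('theta',np.arctan2(d[0],-d[1]),np.linalg.norm(d))
C=np.mean([w2s(S,px2w(z,290+u/4-.5,210+v/4-.5,.032)) for u,v in[(45,5),(298,29),(275,262),(18,234)]],0);print('carr screws mean',C)
print('board h top',[px2w(z,290+u/4,210+v/4)[2].round(4) for u,v in[(50,60),(60,200),(270,60),(240,240)]])
a=cv2.imread('pics/top0.png').astype(int);b=cv2.imread('pics/top7.png').astype(int);D=abs(a-b).max(2)
for n,(x0,x1,y0,y1) in dict(ring=(265,300,300,335),key=(338,402,168,196),sd=(380,465,313,345)).items(): print(n,(D[y0:y1,x0:x1]>60).sum())
E
```

```text
theta 1.6045026517346426 0.03368202523193899
carr screws mean [0.00142714 0.07738405]
board h top [np.float64(0.032), np.float64(0.0337), np.float64(0.0307), np.float64(0.0352)]
ring 0
key 0
sd 0
```

Theta is about 1.6, the carriage is seated and flat, the bystanders have not moved, and the robot is clear of everything.

```bash
python3 -c "
from h import *
print(job.job_done())"
```

```text
the job is handed in; nothing more can be done
None
```

The job is handed in: the carriage sits flat in its notches, the turn button is a quarter turn over the board's edge (about 1.6 rad), the bystanders have not moved, and the robot's clock last read about 14 s of the 42 s allowed.

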